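# Finish the pinwheel layer of jewellery boxes

### The arm

A 7-joint arm with a two-finger parallel gripper is mounted at the origin on the work surface. World frame = base frame: x ahead of the robot, y to its left, z up, the work surface at z = 0. Lengths are in m, angles in rad, forces in N, time in s.
With the tool pointing down it reaches from about 0.425 to 0.925 m from the base axis. Payload 6.8 kg.
Tool frame: the origin (TCP) lies at the very end of the fingers, on their centre line; the grasp point (between the pads) lies behind it (manip.tcp_to_grasp is the z of the grasp point in the tool frame, in m); z points along the fingers, y is the line along which they close (so a half turn about z gives the same grasp; the last joint's range is limited). The gripper opens to 85 mm and grips with 20 to 120 N. Pads are 22 mm wide; open, the fingers measure 114 mm over their backs; the gripper's body (76 mm by 85 mm) begins 54 mm behind the grasp point. The pads swing forward as they close: fully open they stand 13 mm farther back than shut.
Start: joints at [-1.249, 0.477, 0.022, 1.555, -0.011, 1.109, -0.083], TCP at [0.281, 0.614, 0.231] pointing down, gripper open.
Joint ranges: [-2.96, 2.96], [-0.34, 2.1], [-1.41, 1.46], [0.24, 2.44], [-1.37, 4.51], [0.17, 1.92], [-2.96, 2.96]. Speed limits (rad/s): [2.39, 2.39, 3.14, 3.14, 3.14, 3.14, 3.14].

### API

Orientations are given as a 3x3 rotation matrix whose columns are the frame's x, y, z axes.
In Python, from station import manip gives the robot as it stands. The module is installed in compiled form; this text tells all that it offers.
- The arm moves only by the tool jog_arm, never from a script. Its argument "moves" is one flat list of numbers, 7 for each row, row after row: the turn, a rotation vector about the world's x, y, z in rad, then the shift along the world's x, y, z in cm, then the closure, from 0 (fully open) to 1 (shut). In form: [rx, ry, rz, dx, dy, dz, grip, rx, ry, rz, dx, dy, dz, grip, ...]. A call has 1 to 8 rows; each row is the pose to reach, as a shift and turn from the pose commanded when the call began; what a row does not reach only later rows make up. A row lasts 1/10 s, in which the tool goes at most 50 mm and 8.59 degrees, less where a joint would pass 70% of its speed; a pose out of reach is approached as far as the arm can. A call with a gripper value outside its range is refused whole. The fingers move at their own pace and stop on an object; "force" is the grip in N (left out, the last holds). Time passes only in rows, so rows that repeat a pose let the fingers close. It gives the time, the measured TCP pose, the force, the opening and the grip force at its end, in the units of the state.
- manip.get_obs(): the state, without advancing time (a new reading comes with each control period).
- manip.capture(name): name is "scene" or "top" or "wrist"; returns a dict with "color" (384x512x3 uint8, red, green, blue), "camera_matrix" (3x3 intrinsics, pixels), "k1" (the pictures are not rectified: a ray, as slopes to the right and down, at radius r is drawn at 1 + k1 r^2 times it, then the intrinsics apply), "origin" and "rotation" of the camera in the world. Camera axes: x right, y up, looking along -z (the intrinsics and any distortion apply to the point x, -y, -z); pixel columns grow to the right and rows downward; lengths in m; the calibration is good to about 2 mm. A picture is of the moment at which its call begins. There is no depth.
- manip.sign_off(): hands the job in; it is judged then, once.
Trained networks look in the newest picture that a camera, given by its name, has taken for a name from the list of things; names that differ only in an ending like _2 or _b are one class to them, and where a whole thing is asked for, a point or a joint stands for the part that bears it (a point fixed in the world has none). Each returns a list of dicts, best first, with "conf" (0 to 1); they miss things now and then, are a little off and sometimes report something else, mostly with a low value. They report only what shows in the picture. A call takes as long as a camera call. They do not tell look-alikes from the thing itself.
- manip.masks_of(camera, label): "mask" (384x512 bool, what is visible of it) and "location" ([row, column] in pixels, amid what is visible of it).
- manip.mark_of(camera, label): "location" ([row, column] in pixels: a listed point, or the origin of a listed thing).
The state is a dict: "t": time; "qpos": joint angles; "qvel": joint speeds; "effort": joint torques, N m; "tcp_pos": TCP position; "tcp_rot": TCP orientation; "wrist_force": force on the tool from outside, world axes, zero at the start; "torque": the same for the moment, N m; "width": finger opening in m; "grasp_force": force on a finger pad.
Only numpy, scipy, OpenCV 4.12 (cv2) and the standard library are available. Lean on these libraries where they do the work, as an engineer would, in place of code of your own. Each camera call takes 0.05 s, during which the arm holds its last target. There are 200 camera calls.

### The job

Two of the four kraft jewellery boxes already stand on the railed pallet slab; slide the other two off the white feed board into the open side to finish the pinwheel layer: the lengthwise box along the near rail until its end meets the box in front of it, the crosswise box along the far rail until its long side meets the box in front of it. All four must end snug and square, flat on the slab; keep the boxes flat on the board all the way (no lifting or tipping) and leave the tins, the small ring box and the tools where they are.

Things in the scene. Friction and masses are not known exactly. Their poses are not given: they have to be found in the camera images.
- station: fixed packing station: wooden pallet slab plus, level with it, a white feed board, tops 18 mm above the bench. Origin on the bench under the slab's centre; at yaw 0, x away from the robot, y left. Deck between rails: x -107.5 to 107.5, y -105 to 105 mm; near rail (-x), far rail (+x), left rail (+y), open at -y.
- mouth (a point): middle of the slab's open edge, at deck height (station x 0, y -105 mm). Rails are 12 mm thick and stand 16 mm above the deck; the near and far rails end about here in 36 mm lead-ins that flare outwards (24 degrees) over the feed board. Feed board: station x -170 to 170, y -460 to -105 mm.
- box_far_left: closed kraft-card jewellery box, 120 (own x) x 90 (own y) x 40 mm high, about 0.2 kg, too wide to grasp; origin at the centre of its underside, z up. Already on the slab in the far left corner, long side along the station's y; it may shift a few mm when pushed against.
- box_near_left: closed kraft-card jewellery box, 120 (own x) x 90 (own y) x 40 mm high, about 0.2 kg, too wide to grasp; origin at the centre of its underside, z up. Already on the slab in the near left corner, long side along the station's x.
- box_long: closed kraft-card jewellery box, 120 (own x) x 90 (own y) x 40 mm high, about 0.2 kg, too wide to grasp; origin at the centre of its underside, z up. Starts loose on the feed board on its near half, roughly lengthwise (its x roughly along the station's y); belongs at near_right.
- box_cross: closed kraft-card jewellery box, 120 (own x) x 90 (own y) x 40 mm high, about 0.2 kg, too wide to grasp; origin at the centre of its underside, z up. Starts loose on the feed board on its far half, roughly crosswise (its x roughly along the station's x); belongs at far_right.
- far_left (a point): point on the deck under the centre of box_far_left's place (station x 61.5, y 45 mm)
- near_left (a point): point on the deck under the centre of box_near_left's place (station x -46.5, y 60 mm)
- near_right (a point): point on the deck under the centre of the empty near right place (station x -61.5, y -45 mm); the box there lies with its long side along the station's y, its +y end against box_near_left, its outer end level with the slab's open edge
- far_right (a point): point on the deck under the centre of the empty far right place (station x 46.5, y -60 mm); the box there lies with its long side along the station's x, its +y side against box_far_left
- ring_box: small kraft ring box 50 x 50 x 35 mm standing near the outer end of the feed board; a bystander; origin on its underside
- bead_tin_a: round clear bead tin, diameter 56, height 26 mm, standing on top of box_far_left; a bystander; origin on its underside
- bead_tin_b: round clear bead tin, diameter 56, height 26 mm, on the bench to the left of the station; a bystander; origin on its underside
- bead_tin_c: round clear bead tin like bead_tin_b, on the bench to the left of the station; a bystander; origin on its underside
- wire_spool: wooden wire spool, diameter 60, height 32 mm, on the bench to the left; a bystander; origin on its underside
- mallet: hammer lying on the bench to the left; a bystander; origin at mid-length, on its underside
- pliers: green-handled pliers lying on the bench to the right, beyond the feed board's end; a bystander; origin on its underside
There are look-alikes about, which are no part of the job. Leave any black look-alike of the box_long alone. Leave any blue look-alike of the box_near_left alone.

How it is judged:
By the outcome, as a careful person would: the job done as asked, in the order asked, and still so for the second after the job is handed in, with the robot touching nothing.
It also fails if it takes over 61 s, if anything falls off the work surface, if the arm or the gripper's body presses on something with over 40 N, if the wrist force passes 120 N, or if a joint passes its speed limit or range.

## Working session

There is one attempt and no reset: what is moved stays moved. The work goes in short steps, Python scripts to look and compute and a tool call to move; the robot and the scene stay as the last step left them, time stands still between calls to the robot, and variables do not carry over. Pictures are saved under pics/ and viewed, at most 10 in all, crops included, and the job is handed in when it is done.

Besides the shell and the picture viewer there is one more tool, called after "Emit:" as name(argument=value, ...) on one line, values as JSON. jog_arm: Moves the arm, as the interface text tells. Its arguments: {"type":"object","properties":{"moves":{"type":"array","items":{"type":"number"}},"force":{"type":"number"}},"required":["moves"]}

```bash
mkdir -p pics; cat > h.py <<'E'
import numpy as np, cv2
from station import manip
def ray(c,px):
    K=c["camera_matrix"];u=np.array([(px[1]-K[0,2])/K[0,0],(px[0]-K[1,2])/K[1,1]])
    s=u.copy()
    for _ in range(20): s=u/(1+c["k1"]*(s@s))
    return np.array(c["rotation"])@np.array([s[0],-s[1],-1])
def at(c,px,z):
    d=ray(c,px);o=np.array(c["origin"]);return o+d*(z-o[2])/d[2]
def proj(c,p):
    q=np.array(c["rotation"]).T@(np.array(p)-c["origin"]);s=np.array([q[0],-q[1]])/-q[2]
    s=s*(1+c["k1"]*(s@s));K=c["camera_matrix"]
    return np.array([K[1,1]*s[1]+K[1,2],K[0,0]*s[0]+K[0,2]])
def save(c,n): cv2.imwrite("pics/"+n+".png",c["color"][...,::-1])
E
python3 - <<'E'
from h import *
for n in("top","scene"):
    c=manip.capture(n);save(c,n+"0")
    print(n,np.round(c["origin"],3))
    for l in("box_long","box_near_left","ring_box"):
        for m in manip.masks_of(n,l)[:8]:
            r=cv2.minAreaRect(np.argwhere(m["mask"])[:,::-1].astype(np.float32))
            print(l,round(m["conf"],2),np.round(m["location"]),np.round(at(c,m["location"],.04),3),m["mask"].sum(),np.round(r[1]),round(r[2]))
    for l in("mouth","near_right","far_right","far_left","near_left","station"):
        for m in manip.mark_of(n,l)[:2]: print(l,round(m["conf"],2),np.round(m["location"]),np.round(at(c,m["location"],0 if l=="station" else .018),4))
o=manip.get_obs();print({k:np.round(v,3).tolist() for k,v in o.items()},manip.tcp_to_grasp)
E
```

```text
top [0.386 0.007 1.21 ]
box_long 0.8 [255. 370.] [ 0.264 -0.355  0.04 ] 1329 [32. 42.] 90
box_long 0.67 [183. 297.] [ 0.479 -0.152  0.04 ] 1289 [32. 42.] 85
box_long 0.26 [155. 269.] [ 0.563 -0.072  0.04 ] 13195 [195. 113.] 4
box_near_left 0.59 [164. 177.] [0.543 0.197 0.04 ] 1381 [33. 43.] 4
box_near_left 0.25 [159. 268.] [ 0.551 -0.069  0.04 ] 14084 [196. 115.] 4
ring_box 0.83 [161. 344.] [ 0.54  -0.293  0.04 ] 348 [17. 19.] 90
mouth 0.87 [154. 236.] [0.571  0.0264 0.018 ]
near_right 0.84 [173. 212.] [0.5153 0.0971 0.018 ]
far_right 0.87 [132. 219.] [0.638  0.0761 0.018 ]
far_right 0.49 [152. 201.] [0.5787 0.1297 0.018 ]
station 0.88 [149. 201.] [0.591  0.1317 0.    ]
station 0.22 [124. 185.] [0.6696 0.1774 0.    ]
scene [1.345 0.146 1.035]
box_long 0.91 [196. 218.] [ 0.498 -0.137  0.04 ] 862 [36. 26.] 4
box_long 0.61 [152. 183.] [ 0.285 -0.336  0.04 ] 629 [32. 22.] 13
box_long 0.24 [222. 240.] [ 0.603 -0.036  0.04 ] 8012 [175.  81.] 10
box_near_left 0.69 [215. 311.] [0.535 0.201 0.04 ] 683 [26. 27.] 10
box_near_left 0.65 [180. 301.] [0.37  0.152 0.04 ] 794 [25. 36.] 68
ring_box 0.
[... 226 characters left out ...]
. 285.] [0.5056 0.1067 0.018 ]
near_right 0.23 [196. 214.] [ 0.4796 -0.1593  0.018 ]
far_right 0.9 [232. 269.] [0.6124 0.0652 0.018 ]
far_left 0.91 [245. 303.] [0.6471 0.1834 0.018 ]
near_left 0.57 [217. 313.] [0.5248 0.2092 0.018 ]
station 0.89 [234. 291.] [0.5946 0.14   0.    ]
{'t': 1.0, 'qpos': [-1.249, 0.477, 0.022, 1.555, -0.012, 1.109, -0.083], 'qvel': [0.001, 0.001, 0.002, -0.0, 0.002, -0.001, 0.0], 'effort': [0.0, -59.633, 1.606, -28.155, 0.012, 0.001, -0.0], 'tcp_pos': [0.281, 0.614, 0.231], 'tcp_rot': [[-0.909, 0.417, -0.0], [0.417, 0.909, 0.0], [0.0, 0.0, -1.0]], 'wrist_force': [-1.154, -0.314, -0.101], 'torque': [-0.04, -0.008, 0.004], 'grasp_force': 0.0, 'width': 0.085} -0.0187
```

View pics/top0.png

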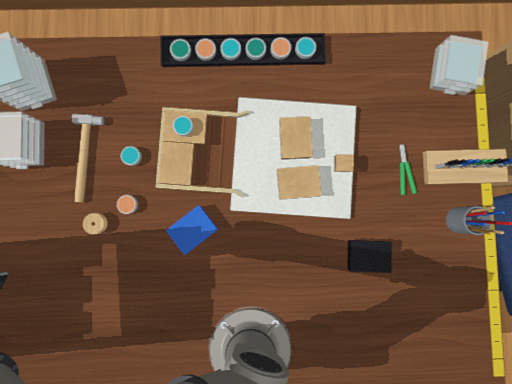

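View pics/scene0.png

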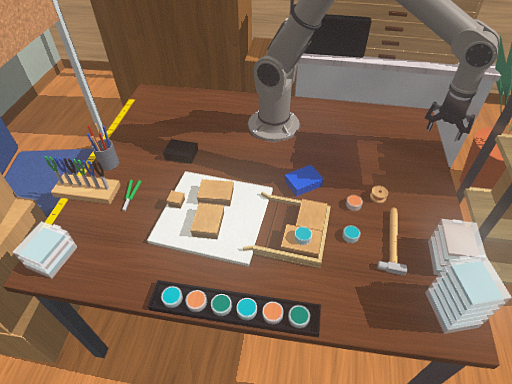

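The top view shows the station at left centre: slab with two boxes (184,126 and 176,163), and the white board holding two kraft boxes. The upper (far) one at (296,137) is crosswise and the lower (near) one at (300,182) is lengthwise.
Candidates for box_long: black box (370,255) on the bench, kraft (300,182) on the near half of the board. The kraft one fits; the black one and the blue one (192,230) are look-alikes to leave alone. I'll fit poses precisely and confirm in a crop.

```bash
cat >> h.py <<'E'
from scipy.optimize import minimize
def hullmask(c,P,S=4):
    q=np.array([proj(c,p)[::-1] for p in P]); h=cv2.convexHull(q.astype(np.float32))
    m=np.zeros((384*S,512*S),np.uint8); cv2.fillConvexPoly(m,np.round((h+.5)*S*16-8).astype(np.int32),1,shift=4); return m
def corners(v,lx,ly,zs,off=(0,0)):
    x,y,a=v;R=np.array([[np.cos(a),-np.sin(a)],[np.sin(a),np.cos(a)]])
    return [np.r_[np.array([x,y])+R@(np.array(off)+[sx*lx/2,sy*ly/2]),z] for sx in(-1,1) for sy in(-1,1) for z in zs]
def fit(cms,v0,lx,ly,zs,off=(0,0)):
    ms=[(c,cv2.resize(m.astype(np.uint8),None,fx=4,fy=4,interpolation=cv2.INTER_NEAREST)) for c,m in cms]
    f=lambda v:sum(float((hullmask(c,corners(v,lx,ly,zs,off))!=m).sum())/16 for c,m in ms)
    s=np.array([[0,0,0],[.012,0,0],[0,.012,0],[0,0,.12]])
    for k in(1,.4): r=minimize(f,v0,method="Nelder-Mead",options=dict(initial_simplex=np.array(v0)+s*k,xatol=1e-4,fatol=.3)); v0=r.x
    return r.x,r.fun
def kraft(c):
    h=cv2.cvtColor(c["color"],cv2.COLOR_RGB2HSV); return ((h[...,0]>8)&(h[...,0]<26)&(h[...,1]>65)&(h[...,2]>95)).astype(np.uint8)
def white(c):
    h=cv2.cvtColor(c["color"],cv2.COLOR_RGB2HSV); return ((h[...,1]<40)&(h[...,2]>100)).astype(np.uint8)
def comp(m,px,it=1):
    m=cv2.morphologyEx(m,cv2.MORPH_OPEN,np.ones((3,3)))
    n,l,s,_=cv2.connectedComponentsWithStats(m,connectivity=4)
    r,c=map(int,px); w=l[r-4:r+5,c-4:c+5]; w=w[w>0]
    return (l==np.bincount(w).argmax()) if len(w) else m*0
def boxfit(cs,v0,z0=.018):
    cms=[]
    for c in cs:
        m=comp(kraft(c),np.round(proj(c,[v0[0],v0[1],z0+.04]))); cms.append((c,m))
    return fit(cms,v0,.12,.09,(z0,z0+.04)),[int(m.sum()) for _,m in cms]
E
python3 - <<'E'
from h import *
cs=[manip.capture("top"),manip.capture("scene")]
def stm(c,px):
    m=comp(white(c),px).astype(np.uint8); h=cv2.convexHull(np.argwhere(m)[:,::-1]); o=np.zeros_like(m);cv2.fillConvexPoly(o,h,1);return o
bm=[(cs[0],stm(cs[0],(180,250))),(cs[1],stm(cs[1],(225,175)))]
for cm in (bm,bm[:1],bm[1:]): print("st",*fit(cm,[.591,.135,-.07],.34,.355,(.018,),(0,-.2825)))
for n,v in(("long",[.479,-.152,1.5]),("cross",[.60,-.147,-.07])):
    for k in(cs,cs[:1],cs[1:]): print(n,boxfit(k,v))
im=cs[0]["color"].copy()
cv2.imwrite("pics/crop.png",cv2.resize(im[80:230,150:370],None,fx=3.6,fy=3.6,interpolation=cv2.INTER_CUBIC)[...,::-1])
E
```

```text
st [ 0.58687469  0.13608907 -0.09190278] 849.0
st [ 0.58538828  0.13517591 -0.09551106] 381.0625
st [ 0.59534734  0.13831499 -0.09591975] 377.5625
long ((array([ 0.48257955, -0.15406742,  1.65943143]), np.float64(1050.375)), [1266, 1718])
long ((array([ 0.48112164, -0.15521682,  1.63386066]), np.float64(101.9375)), [1266])
long ((array([ 0.48555073, -0.15191051,  1.7316652 ]), np.float64(930.6875)), [1718])
cross ((array([ 0.6105135 , -0.14997516,  0.02184701]), np.float64(968.5)), [1267, 1718])
cross ((array([ 6.15682103e-01, -1.51267995e-01,  5.52060454e-04]), np.float64(125.0625)), [1267])
cross ((array([ 0.6034864 , -0.14926929,  0.04498997]), np.float64(792.75)), [1718])
```

View pics/crop.png

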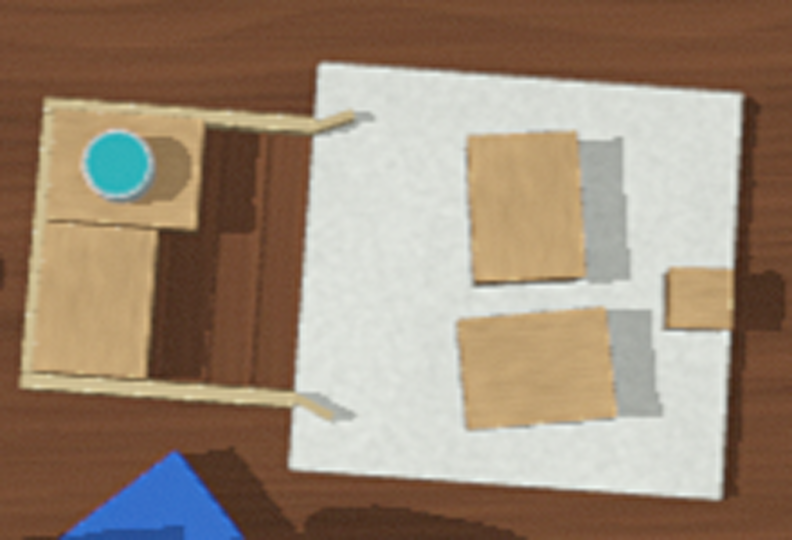

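```bash
cat >> h.py <<'E'
def topfit(c,v0,z=.058):
    m=comp(kraft(c),np.round(proj(c,[v0[0],v0[1],z]))); return fit([(c,m)],v0,.12,.09,(z,))
E
python3 - <<'E'
from h import *
c=manip.capture("top")
f=lambda x,y,z:at(c,((y+.5)/3.6-.5+80,(x+.5)/3.6-.5+150),z)[:2]
W=np.array([f(318,62,.018),f(743,93,.018),f(722,499,.018),f(288,469,.018)])
L=np.array([[.17,-.105],[.17,-.46],[-.17,-.46],[-.17,-.105]])
def rig(L,W):
    a=L-L.mean(0);b=W-W.mean(0);t=np.arctan2((a[:,0]*b[:,1]-a[:,1]*b[:,0]).sum(),(a*b).sum())
    R=np.array([[np.cos(t),-np.sin(t)],[np.sin(t),np.cos(t)]]);o=W.mean(0)-R@L.mean(0);return o,t,np.round((W-(o+L@R.T))*1e3,1)
print(rig(L,W))
# rail tops outer corners left end z .034
W2=np.array([f(45,98,.034),f(21,388,.034),f(313,131,.034),f(293,407,.034)]);L2=np.array([[.1195,.117],[-.1195,.117],[.1075,-.105],[-.1195,-.105]])
print(rig(L2,W2)); print(rig(np.r_[L,L2],np.r_[W,W2]))
for n,v in(("long",[.48,-.154,1.63]),("cross",[.613,-.15,0])): print(n,topfit(c,v))
for n,p in(("cross",[(469,136),(576,131),(583,278),(474,283)]),("long",[(457,320),(606,308),(616,418),(467,430)])):
    q=np.array([f(*a,.058) for a in p]);print(n,q.mean(0),[np.degrees(np.arctan2(*(q[j]-q[i])[::-1])).round(1) for i,j in((0,1),(3,2),(3,0),(2,1))])
E
```

```text
(array([0.58539394, 0.13459393]), np.float64(-0.09350340067113048), array([[ 0.8,  1.6],
       [ 0.7, -1.9],
       [-0.9, -1.6],
       [-0.7,  2. ]]))
(array([0.58481355, 0.13522991]), np.float64(-0.09137773172354721), array([[ 0.3, -0.2],
       [-0.3, -0.6],
       [ 0.7,  0.2],
       [-0.6,  0.7]]))
(array([0.58493869, 0.13492583]), np.float64(-0.09235145495372706), array([[ 1.1,  1.1],
       [ 0.6, -2.4],
       [-0.9, -1.7],
       [-0.3,  1.8],
       [ 0. ,  0.2],
       [-0.6, -0.4],
       [ 0.7,  0.6],
       [-0.7,  0.8]]))
long (array([ 0.48108707, -0.15352228,  1.62946936]), np.float64(54.875))
cross (array([ 0.61108384, -0.14920397,  0.01740753]), np.float64(37.1875))
cross [ 0.61157261 -0.1491938 ] [np.float64(-88.4), np.float64(-88.6), np.float64(0.2), np.float64(0.7)]
long [ 0.48021998 -0.15381761] [np.float64(-86.6), np.float64(-86.8), np.float64(3.5), np.float64(3.1)]
```

Confirmed: the kraft boxes in the crop, at (525,205) = box_cross and (537,368) = box_long, are the ones. Station pose ≈ (0.585, 0.135), yaw −0.092. First I'll push box_long's near side to square and centre it.

Emit:
jog_arm(moves=[0,0,0.1,6,-4,0,0,0,0,0.2,11,-9,0,0,0,0,0.337,15,-14,0,0,0,0,0.337,18,-19,0,0,0,0,0.337,20,-24,0,0,0,0,0.337,21,-29,0,0,0,0,0.337,22,-34,0,0,0,0,0.337,22,-39,0,0])

```text
t: 1.95
tcp_pos: [0.4912, 0.2861, 0.2315]
tcp_rot: [[-0.996, 0.094, 0.001], [0.094, 0.996, 0.0], [-0.001, 0.0, -1.0]]
wrist_force: [0.8, -0.6, -0.1]
width: 0.0853
grasp_force: 0.0
```

Emit:
jog_arm(moves=[0,0,0,0,-4.5,0,0,0,0,0,0,-9,0,0,0,0,0,-2,-14,0,0,0,0,0,-3,-18.5,0,0,0,0,0,-4,-23,0,0,0,0,0,-5,-28,0,0,0,0,0,-6,-32,0,0,0,0,0,-7,-36,0,0])

```text
t: 2.75
tcp_pos: [0.4194, -0.0737, 0.2317]
tcp_rot: [[-0.996, 0.093, 0.001], [0.093, 0.996, 0.0], [-0.001, 0.0, -1.0]]
wrist_force: [0.5, -0.2, -0.2]
width: 0.0854
grasp_force: 0.0
```

```bash
cat >> h.py <<'E'
O=np.array([.585,.135]);Y=-.092
RS=np.array([[np.cos(Y),-np.sin(Y)],[np.sin(Y),np.cos(Y)]])
def st(p): return RS.T@(np.array(p)[:2]-O)
def wo(p): return RS@np.array(p)+O
E
python3 - <<'E'
from h import *
o=manip.get_obs();print(o["t"],o["tcp_pos"],o["qpos"].round(2) if hasattr(o["qpos"],"round") else o["qpos"],st(o["tcp_pos"]),wo([-.148,-.297]))
E
```

```text
2.75 [ 0.41938352 -0.0736596   0.23169512] [-0.25  0.05  0.28  2.13 -0.02  0.96  1.53] [-0.14574647 -0.22299241] [ 0.41034042 -0.14714718]
```

Emit:
jog_arm(moves=[0,0,0,0,-1,-4,0,0,0,0,0,-1,-8,0,0,0,0,0,-1,-8,0])

```text
t: 3.05
tcp_pos: [0.4166, -0.082, 0.1481]
tcp_rot: [[-0.996, 0.094, -0.008], [0.094, 0.996, -0.0], [0.008, -0.001, -1.0]]
wrist_force: [-1.6, 0.2, 0.9]
width: 0.0856
grasp_force: 0.0
```

Emit:
jog_arm(moves=[0,0,0,-0.3,-3,0,0,0,0,0,-0.8,-6.4,0,0,0,0,0,-0.8,-6.4,-4,0,0,0,0,-0.8,-6.4,-8,0,0,0,0,-0.8,-6.4,-12.5,0,0,0,0,-0.8,-6.4,-12.5,0])

```text
t: 3.65
tcp_pos: [0.4095, -0.1445, 0.0232]
tcp_rot: [[-0.996, 0.092, -0.009], [0.091, 0.996, 0.002], [0.009, 0.001, -1.0]]
wrist_force: [-1.3, 0.9, 1.2]
width: 0.0855
grasp_force: 0.0
```

```bash
python3 - <<'E'
from h import *
o=manip.get_obs();print(o["t"],o["tcp_pos"],st(o["tcp_pos"]),wo([-.1185,-.297]))
c=manip.capture("scene");save(c,"s1")
E
```

```text
3.65 [ 0.40950549 -0.14454505  0.02323266] [-0.14907046 -0.29448558] [ 0.43971567 -0.14985735]
```

View pics/s1.png

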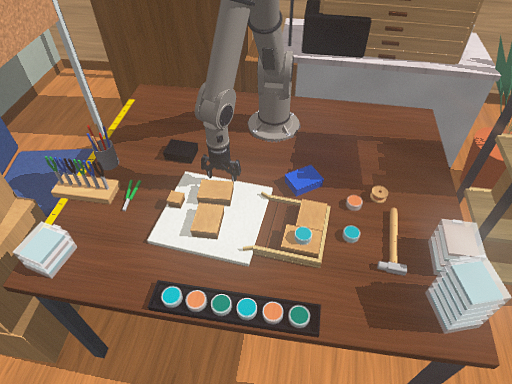

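The gripper (220,165) stands just on the near side of box_long (215,190), clear of everything. I'll push it in.

Emit:
jog_arm(moves=[0,0,0,0.5,-0.05,0,0,0,0,0,1,-0.1,0,0,0,0,0,1.4,-0.1,0,0,0,0,0,1.8,-0.15,0,0,0,0,0,2.2,-0.2,0,0,0,0,0,2.6,-0.2,0,0,0,0,0,3,-0.3,0,0,0,0,0,3,-0.3,0,0])

```text
t: 4.5
tcp_pos: [0.443, -0.149, 0.0263]
tcp_rot: [[-0.996, 0.093, 0.001], [0.093, 0.996, -0.0], [-0.001, -0.0, -1.0]]
wrist_force: [-0.5, 0.1, 0.5]
width: 0.0854
grasp_force: 0.0
```

Emit:
jog_arm(moves=[0,0,0,-1.5,0.1,0,0,0,0,0,-2.6,0.2,3,0,0,0,0,-2.6,0.2,7,0])

```text
t: 4.8
tcp_pos: [0.413, -0.1467, 0.0955]
tcp_rot: [[-0.996, 0.094, -0.006], [0.094, 0.996, 0.0], [0.006, -0.0, -1.0]]
wrist_force: [1.2, 0.0, 0.3]
width: 0.0856
grasp_force: 0.0
```

```bash
python3 - <<'E'
from h import *
o=manip.get_obs();print(o["t"],o["tcp_pos"],st(o["tcp_pos"]))
c=manip.capture("top");save(c,"t2")
for v in([.493,-.152,1.5],[.611,-.149,0]):
    r,e=topfit(c,v);print(st(r)*1e3,r[2]-Y,e)
cv2.imwrite("pics/t2c.png",cv2.resize(c["color"][80:230,150:370],None,fx=3.6,fy=3.6,interpolation=cv2.INTER_CUBIC)[...,::-1])
E
```

```text
4.8 [ 0.41302742 -0.14669221  0.09545336] [-0.14536616 -0.2963001 ]
[ -59.63514883 -301.33136744] 1.585924654692226 394.9375
[  52.0045822  -280.61744558] 0.11227603302887412 37.9375
```

View pics/t2c.png

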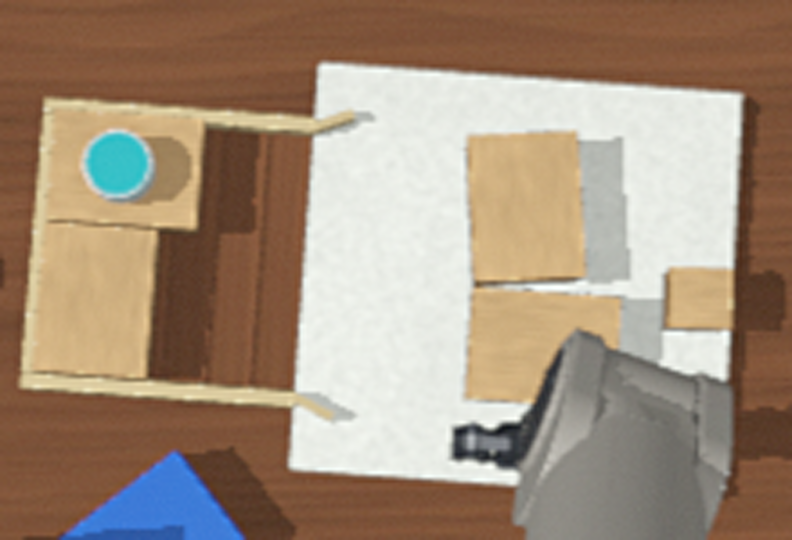

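Box_long is now square at about x −60; box_cross is undisturbed. Next I go behind its end (right side of the picture), fingers half closed.

Emit:
jog_arm(moves=[0,0,-0.15,1,-1.5,0.5,0.42,0,0,-0.3,2,-3,0.5,0.42,0,0,-0.45,3,-4.5,0.5,0.42,0,0,-0.6,4.5,-6,0.5,0.42,0,0,-0.75,6,-7.5,0.5,0.42,0,0,-0.9,7,-8.5,0.5,0.42,0,0,-1.05,7.6,-8.9,0.5,0.42,0,0,-1.2,7.6,-8.9,0.5,0.42])

```text
t: 5.65
tcp_pos: [0.4935, -0.237, 0.1015]
tcp_rot: [[-0.268, 0.963, 0.002], [0.963, 0.268, -0.002], [-0.002, 0.001, -1.0]]
wrist_force: [0.1, 0.1, 0.4]
width: 0.0496
grasp_force: 0.0
```

Emit:
jog_arm(moves=[0,0,-0.15,0,0,0,0.42,0,0,-0.3,0,0,0,0.42,0,0,-0.37,0,0,0,0.42,0,0,-0.37,0,0,0,0.42])

```text
t: 6.05
tcp_pos: [0.4924, -0.2359, 0.1012]
tcp_rot: [[0.092, 0.996, 0.0], [0.996, -0.092, -0.001], [-0.001, 0.0, -1.0]]
wrist_force: [0.2, 0.6, -0.8]
width: 0.0496
grasp_force: 0.0
```

```bash
cat > w.py <<'E'
from h import *
import sys
o=manip.get_obs();R=np.array(o["tcp_rot"]);a=np.arctan2(R[1,1],R[0,1])
print(round(o["t"],2),"tcp",np.round(o["tcp_pos"],4),"st",np.round(st(o["tcp_pos"])*1e3,1),"y-axis rel",round(a-Y,3),"tilt",np.round(R[:2,2],3),"w",round(o["width"],4),np.round(o["wrist_force"],1))
E
python3 w.py
```

```text
6.05 tcp [ 0.4924 -0.2359  0.1012] st [ -58.1 -377.8] y-axis rel -0.0 tilt [ 0.    -0.001] w 0.0496 [ 0.2  0.6 -0.8]
```

Emit:
jog_arm(moves=[0,0,0,-0.3,-0.1,-4,0.42,0,0,0,-0.3,-0.1,-7.5,0.42,0,0,0,-0.3,-0.1,-7.5,0.42,0,0,0,-0.2,0.9,-7.5,0.42,0,0,0,-0.1,1.9,-7.5,0.42,0,0,0,0,2.9,-7.5,0.42,0,0,0,0.1,3.9,-7.5,0.42,0,0,0,0.2,4.9,-7.5,0.42])

```text
t: 6.85
tcp_pos: [0.495, -0.1861, 0.0273]
tcp_rot: [[0.091, 0.996, 0.002], [0.996, -0.091, -0.001], [-0.0, 0.002, -1.0]]
wrist_force: [-0.2, -2.8, 1.1]
width: 0.0494
grasp_force: 1.2
```

Emit:
jog_arm(moves=[0,0,0,0.1,1,0,0.42,0,0,0,0.2,2,0,0.42,0,0,0,0.3,3,0,0.42,0,0,0,0.4,4,0,0.42,0,0,0,0.5,5,0,0.42,0,0,0,0.6,6,0,0.42,0,0,0,0.65,7,0,0.42,0,0,0,0.65,7,0,0.42])

```text
t: 7.65
tcp_pos: [0.5005, -0.1144, 0.026]
tcp_rot: [[0.089, 0.996, -0.001], [0.996, -0.089, 0.002], [0.002, -0.001, -1.0]]
wrist_force: [0.3, 0.9, -0.2]
width: 0.0493
grasp_force: 0.0
```

```bash
python3 w.py; python3 - <<'E'
from h import *
for n in("top","scene"):
    c=manip.capture(n);save(c,n+"3")
    p=[.493,-.05,1.5];
    r,e=topfit(c,[*wo([-.06,-.19]),1.48]);print(st(r)*1e3,r[2]-Y,e)
    if n=="top": cv2.imwrite("pics/t3c.png",cv2.resize(c["color"][80:230,150:370],None,fx=3.6,fy=3.6,interpolation=cv2.INTER_CUBIC)[...,::-1])
E
```

```text
7.65 tcp [ 0.5005 -0.1144  0.026 ] st [ -61.2 -256.1] y-axis rel 0.003 tilt [-0.001  0.002] w 0.0493 [ 0.3  0.9 -0.2]
[ -57.20545536 -177.1291028 ] 1.6410465387624316 641.75
[ -42.85902457 -182.20480585] 1.5131175853524792 74284.625
```

View pics/t3c.png

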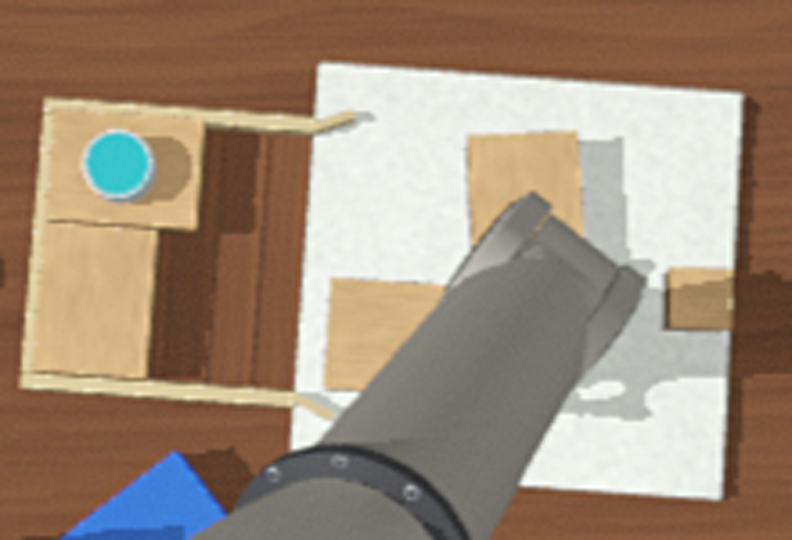

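```bash
cat >> h.py <<'E'
def crop(c,x,y,z=.058): return st(at(c,((y+.5)/3.6-.5+80,(x+.5)/3.6-.5+150),z))*1e3
E
python3 - <<'E'
from h import *
c=manip.capture("top")
for p in((330,279),(326,388),(440,286)):print(crop(c,*p))
print("near_left",[crop(c,*p) for p in((36,374),(47,220),(158,229),(149,378))])
E
```

```text
[ -17.14412071 -127.35224437]
[-104.73587532 -130.2419795 ]
[ -16.578386   -215.76379184]
near_left [array([-109.47510705,  100.25527236]), array([ 14.39368698, 101.85958325]), array([13.44413812, 12.91153596]), array([-106.47489983,   10.72373567])]
```

Emit:
jog_arm(moves=[0,0,0,0.1,1,0,0.42,0,0,0,0.2,2,0,0.42,0,0,0,0.3,3,0,0.42,0,0,0,0.35,4,0,0.42,0,0,0,0.4,5,0,0.42,0,0,0,0.5,6,0,0.42,0,0,0,0.6,7,0,0.42,0,0,0,0.7,8,0,0.42])

```text
t: 8.6
tcp_pos: [0.5075, -0.0359, 0.0263]
tcp_rot: [[0.092, 0.996, -0.0], [0.996, -0.092, -0.0], [-0.0, -0.0, -1.0]]
wrist_force: [-0.4, -1.8, 1.0]
width: 0.0494
grasp_force: 1.3
```

Emit:
jog_arm(moves=[0,0,0,0.1,1,0,0.42,0,0,0,0.2,2,0,0.42,0,0,0,0.3,3,0,0.42,0,0,0,0.35,3.8,0,0.42,0,0,0,0.4,4.4,0,0.42])

```text
t: 9.1
tcp_pos: [0.5115, 0.0082, 0.0262]
tcp_rot: [[0.091, 0.996, -0.0], [0.996, -0.091, 0.0], [0.0, -0.0, -1.0]]
wrist_force: [-0.1, -2.3, 0.7]
width: 0.0494
grasp_force: 1.0
```

```bash
python3 w.py
```

```text
9.1 tcp [0.5115 0.0082 0.0262] st [ -61.6 -133. ] y-axis rel 0.001 tilt [-0.  0.] w 0.0494 [-0.1 -2.3  0.7]
```

Emit:
jog_arm(moves=[0,0,0,0.03,0.4,0,0.42,0,0,0,0.05,0.8,0,0.42,0,0,0,0.1,1.1,0,0.42,0,0,0,0.1,1.4,0,0.42,0,0,0,0.1,1.6,0,0.42,0,0,0,0.1,1.7,0,0.42])

```text
t: 9.7
tcp_pos: [0.5124, 0.0245, 0.0262]
tcp_rot: [[0.092, 0.996, -0.0], [0.996, -0.092, 0.0], [0.0, -0.0, -1.0]]
wrist_force: [0.0, -0.2, -1.5]
width: 0.0496
grasp_force: 0.5
```

Emit:
jog_arm(moves=[0,0,0,0,0.1,0,0.42,0,0,0,0,0.2,0,0.42])

```text
t: 9.9
tcp_pos: [0.5124, 0.0261, 0.0263]
tcp_rot: [[0.092, 0.996, -0.0], [0.996, -0.092, -0.0], [-0.0, -0.0, -1.0]]
wrist_force: [-0.5, -1.0, -0.5]
width: 0.0496
grasp_force: 0.5
```

```bash
python3 w.py
```

```text
9.9 tcp [0.5124 0.0261 0.0263] st [ -62.3 -115.1] y-axis rel -0.0 tilt [-0. -0.] w 0.0496 [-0.5 -1.  -0.5]
```

Emit:
jog_arm(moves=[0,0,0,0,0.15,0,0.42,0,0,0,0,0.3,0,0.42])

```text
t: 10.1
tcp_pos: [0.5123, 0.028, 0.0263]
tcp_rot: [[0.093, 0.996, -0.0], [0.996, -0.093, -0.001], [-0.001, 0.0, -1.0]]
wrist_force: [-1.0, -7.8, 0.1]
width: 0.0499
grasp_force: 3.9
```

Emit:
jog_arm(moves=[0,0,0,0,0.1,0,0.42,0,0,0,0,0.2,0,0.42])

```text
t: 10.3
tcp_pos: [0.5121, 0.0281, 0.0263]
tcp_rot: [[0.094, 0.996, 0.0], [0.996, -0.094, -0.004], [-0.004, 0.001, -1.0]]
wrist_force: [0.6, -11.7, -1.0]
width: 0.0499
grasp_force: 5.8
```

```bash
python3 w.py; python3 - <<'E'
from h import *
c=manip.capture("top");save(c,"t4");cv2.imwrite("pics/t4c.png",cv2.resize(c["color"][95:215,150:285],None,fx=5,fy=5,interpolation=cv2.INTER_CUBIC)[...,::-1])
E
```

```text
10.3 tcp [0.5121 0.0281 0.0263] st [ -62.7 -113.2] y-axis rel -0.003 tilt [ 0.    -0.004] w 0.0499 [  0.6 -11.7  -1. ]
```

View pics/t4c.png

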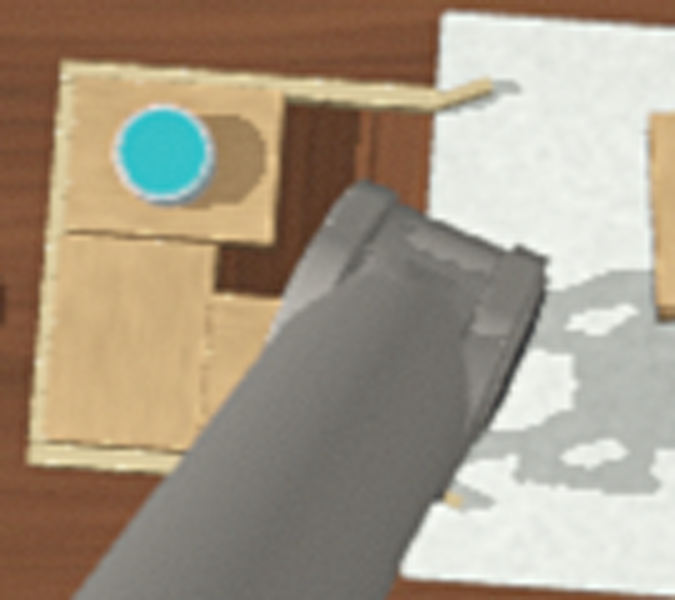

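Box_long is seated: its end meets box_near_left at (205,330) and the force rose to 12 N. Backing off and going round to box_cross's far side.

Emit:
jog_arm(moves=[0,0,0,-0.2,-2,0,0.42,0,0,0,-0.2,-3,3,0.42,0,0,0.15,1,-4,7,0.42,0,0,0.3,4,-7,9,0.42,0,0,0.45,8,-10,9,0.42,0,0,0.6,12,-13,9,0.42,0,0,0.75,15,-16,9,0.42,0,0,0.9,18,-18.5,9,0.42])

```text
t: 11.15
tcp_pos: [0.6938, -0.1553, 0.1163]
tcp_rot: [[-0.727, 0.687, 0.0], [0.687, 0.727, 0.0], [0.0, 0.0, -1.0]]
wrist_force: [0.8, 0.2, -0.6]
width: 0.0495
grasp_force: 0.0
```

Emit:
jog_arm(moves=[0,0,0.15,0,0,0,0.42,0,0,0.3,0,0,0,0.42,0,0,0.45,0,0,0,0.42,0,0,0.6,0,0,0,0.42,0,0,0.67,0,0,0,0.42,0,0,0.67,0,0,0,0.42])

```text
t: 11.75
tcp_pos: [0.6925, -0.1535, 0.1163]
tcp_rot: [[-0.996, 0.092, -0.0], [0.092, 0.996, 0.001], [0.0, 0.001, -1.0]]
wrist_force: [0.5, -0.2, 0.4]
width: 0.0497
grasp_force: 0.0
```

```bash
python3 w.py;python3 - <<'E'
from h import *
print(wo([.135,-.281]),wo([.117,-.281]))
E
```

```text
11.75 tcp [ 0.6925 -0.1535  0.1163] st [ 133.6 -277.4] y-axis rel 1.57 tilt [-0.     0.001] w 0.0497 [ 0.5 -0.2  0.4]
[ 0.69361354 -0.15721413] [ 0.67568966 -0.15556047]
```

Emit:
jog_arm(moves=[0,0,0,0.4,-0.35,-3,0.42,0,0,0,0.4,-0.35,-6,0.42,0,0,0,0.4,-0.35,-9,0.42,0,0,0,0,-0.3,-9,0.42,0,0,0,-0.5,-0.25,-9,0.42,0,0,0,-0.9,-0.2,-9,0.42,0,0,0,-1.3,-0.2,-9,0.42,0,0,0,-1.7,-0.2,-9,0.42])

```text
t: 12.55
tcp_pos: [0.6767, -0.1562, 0.0283]
tcp_rot: [[-0.996, 0.093, 0.004], [0.093, 0.996, -0.001], [-0.004, -0.0, -1.0]]
wrist_force: [1.9, 0.5, 0.9]
width: 0.0498
grasp_force: 0.9
```

```bash
python3 w.py
```

```text
12.55 tcp [ 0.6767 -0.1562  0.0283] st [ 118.1 -281.6] y-axis rel 1.57 tilt [ 0.004 -0.001] w 0.0498 [1.9 0.5 0.9]
```

Emit:
jog_arm(moves=[0,0,0,1,-0.1,0,0.42,0,0,0,2.2,-0.2,1,0.42,0,0,0,2.4,-0.2,5,0.42,0,0,0,2.4,-0.2,9,0.42])

```text
t: 12.95
tcp_pos: [0.6997, -0.1573, 0.1164]
tcp_rot: [[-0.996, 0.092, -0.002], [0.092, 0.996, 0.0], [0.002, 0.0, -1.0]]
wrist_force: [0.2, -0.1, 0.7]
width: 0.0496
grasp_force: 0.0
```

```bash
python3 w.py; python3 - <<'E'
from h import *
c=manip.capture("top");save(c,"t5");cv2.imwrite("pics/t5c.png",cv2.resize(c["color"][80:230,150:370],None,fx=3.6,fy=3.6,interpolation=cv2.INTER_CUBIC)[...,::-1])
r,e=topfit(c,[*wo([.048,-.281]),Y]);print(st(r)*1e3,r[2]-Y,e)
E
```

```text
12.95 tcp [ 0.6997 -0.1573  0.1164] st [ 141.  -280.5] y-axis rel 1.57 tilt [-0.002  0.   ] w 0.0496 [ 0.2 -0.1  0.7]
[ 588.29984583 -748.00413994] 1.5377777777777784 0.0
```

View pics/t5c.png

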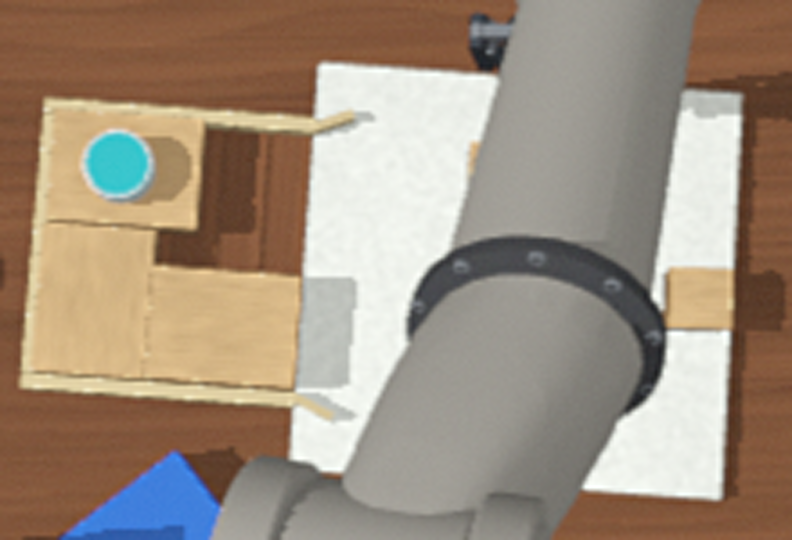

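Box_long sits flush along the near rail, end against near_left. Now behind box_cross.

Emit:
jog_arm(moves=[0,0,-0.15,-1,-1.5,0,0.15,0,0,-0.3,-2.5,-3,0,0.15,0,0,-0.45,-4,-4.5,0,0.15,0,0,-0.6,-6,-5.9,0,0.15,0,0,-0.75,-8,-5.9,0,0.15,0,0,-0.9,-10.1,-5.9,0,0.15,0,0,-1.05,-10.1,-5.9,0,0.15,0,0,-1.2,-10.1,-5.9,0,0.15])

```text
t: 13.8
tcp_pos: [0.5985, -0.2168, 0.1167]
tcp_rot: [[-0.268, 0.963, 0.0], [0.963, 0.268, 0.001], [0.0, 0.001, -1.0]]
wrist_force: [-0.1, 0.1, -0.4]
width: 0.0725
grasp_force: 0.0
```

Emit:
jog_arm(moves=[0,0,-0.15,0,0,0,0.15,0,0,-0.3,0,0,0,0.15,0,0,-0.37,0,0,0,0.15,0,0,-0.37,0,0,0,0.15])

```text
t: 14.2
tcp_pos: [0.5991, -0.2164, 0.1163]
tcp_rot: [[0.092, 0.996, -0.0], [0.996, -0.092, -0.0], [-0.0, -0.0, -1.0]]
wrist_force: [0.2, -0.6, 0.3]
width: 0.0725
grasp_force: 0.0
```

```bash
python3 w.py; python3 - <<'E'
from h import *
c=manip.capture("top");k=kraft(c)
m=comp(k,np.round(proj(c,[*wo([.047,-.25]),.058])));print(m.sum())
p=np.argwhere(m);q=np.array([st(at(c,x,.058))*1e3 for x in p]);print(q.min(0),q.max(0))
f=np.array([q[(abs(q[:,0]-x)<2.5)][:,1].max() for x in range(-5,100,10)]);print(f.round(1))
E
```

```text
14.2 tcp [ 0.5991 -0.2164  0.1163] st [  46.3 -348.7] y-axis rel 0.0 tilt [-0. -0.] w 0.0725 [ 0.2 -0.6  0.3]
679
[  -8.86533983 -320.12615497] [ 103.05086095 -233.75421715]
[-238.5 -238.  -237.2 -236.7 -236.1 -235.4 -234.9 -234.1 -233.8 -235.9
 -235.2]
```

Emit:
jog_arm(moves=[0,0,0,0,0,-4,0.15,0,0,0,0,0,-9,0.15,0,0,0,0,0,-9,0.15,0,0,0,0.05,1,-9,0.15,0,0,0,0.1,2,-9,0.15,0,0,0,0.2,3,-9,0.15,0,0,0,0.3,4,-9,0.15,0,0,0,0.35,5,-9,0.15])

```text
t: 15.05
tcp_pos: [0.6031, -0.1661, 0.0277]
tcp_rot: [[0.091, 0.996, 0.003], [0.996, -0.091, -0.001], [-0.0, 0.003, -1.0]]
wrist_force: [-0.7, -2.4, 1.5]
width: 0.0726
grasp_force: 1.0
```

Emit:
jog_arm(moves=[0,0,0,0,1,0,0.15,0,0,0,0.1,2,0,0.15,0,0,0,0.15,3,0,0.15,0,0,0,0.2,4,0,0.15,0,0,0,0.3,5,0,0.15,0,0,0,0.4,6,0,0.15,0,0,0,0.5,7,0,0.15,0,0,0,0.55,7.2,0,0.15])

```text
t: 15.85
tcp_pos: [0.6076, -0.0925, 0.0259]
tcp_rot: [[0.09, 0.996, -0.001], [0.996, -0.09, 0.001], [0.001, -0.001, -1.0]]
wrist_force: [0.0, -0.6, -1.0]
width: 0.0726
grasp_force: 0.5
```

```bash
python3 w.py; python3 - <<'E'
from h import *
c=manip.capture("top");k=kraft(c)
m=comp(k,np.round(proj(c,[*wo([.047,-.13]),.058])));print(m.sum())
p=np.argwhere(m);q=np.array([st(at(c,x,.058))*1e3 for x in p]);print(q.min(0),q.max(0))
print(np.array([q[(abs(q[:,0]-x)<2.5)][:,1].max() for x in range(-5,106,10)]).round(1))
print(np.array([[q[(abs(q[:,1]-y)<2.5)][:,0].max(),q[(abs(q[:,1]-y)<2.5)][:,0].min()] for y in range(-140,-119,10)]).round(1))
cv2.imwrite("pics/t6c.png",cv2.resize(c["color"][80:230,150:370],None,fx=3.6,fy=3.6,interpolation=cv2.INTER_CUBIC)[...,::-1])
E
```

```text
15.85 tcp [ 0.6076 -0.0925  0.0259] st [  43.4 -224.5] y-axis rel 0.002 tilt [-0.001  0.001] w 0.0726 [ 0.  -0.6 -1. ]
0Traceback (most recent call last):
  File "<stdin>", line 4, in <module>
    return umr_minimum(a, axis, None, out, keepdims, initial, where)
ValueError: zero-size array to reduction operation minimum which has no identity
```

```bash
python3 - <<'E'
from h import *
c=manip.capture("top")
cv2.imwrite("pics/t6c.png",cv2.resize(c["color"][80:230,150:370],None,fx=3.6,fy=3.6,interpolation=cv2.INTER_CUBIC)[...,::-1])
E
```

```text
(no output)
```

View pics/t6c.png

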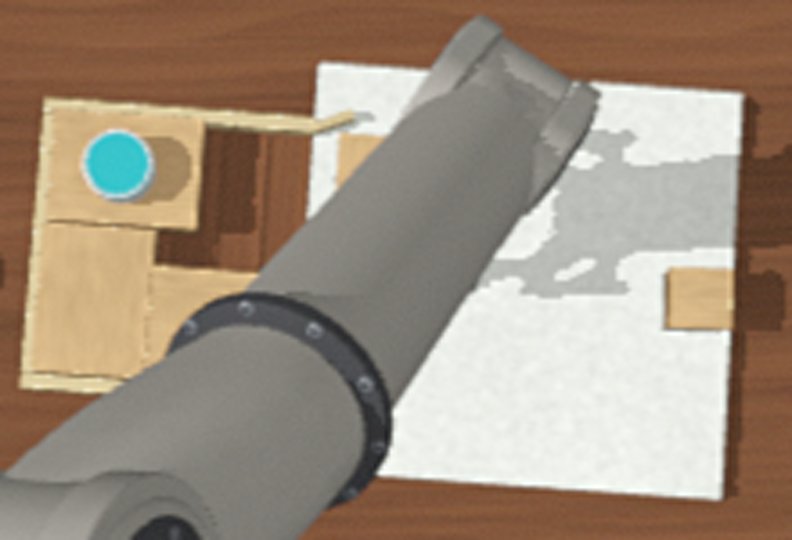

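```bash
python3 - <<'E'
from h import *
c=manip.capture("top")
print(crop(c,340,136),"far_left box corner",crop(c,204,121),crop(c,197,229),"long inner",crop(c,155,268),crop(c,240,272))
k=kraft(c)
sub=np.argwhere(k[116:140,238:262])+[116,238];q=np.array([st(at(c,x,.058))*1e3 for x in sub]);q=q[(q[:,1]<-110)&(q[:,0]<107)]
for y in(-128,-132,-136,-140,-145,-150): 
    w=q[abs(q[:,1]-y)<2];print(y,len(w),w.max(0) if len(w) else 0)
E
```

```text
[  99.50652341 -127.33932   ] far_left box corner [103.80523681 -17.14500972] [ 15.6641051  -18.19624771] long inner [-18.15412185  12.84888429] [-16.58238871 -55.09965214]
-128 13 [ 100.92609607 -127.4191707 ]
-132 19 [ 101.13681707 -130.11412448]
-136 19 [ 101.34755584 -134.02121605]
-140 12 [  98.82503805 -138.8095976 ]
-145 10 [  99.03564113 -143.10996618]
-150 9 [  99.45690053 -148.10567829]
```

Emit:
jog_arm(moves=[0,0,0,0.1,0.2,0,0.15,0,0,0,0.2,0.5,0,0.15,0,0,0,0.32,0.8,0,0.15,0,0,0,0.43,1.05,0,0.15,0,0,0,0.55,1.3,0,0.15,0,0,0,0.65,1.5,0,0.15])

```text
t: 16.6
tcp_pos: [0.6141, -0.0796, 0.0263]
tcp_rot: [[0.092, 0.996, -0.0], [0.996, -0.092, -0.0], [-0.0, -0.0, -1.0]]
wrist_force: [-1.2, -1.6, -0.9]
width: 0.0725
grasp_force: 0.6
```

```bash
python3 w.py; cat > e.py <<'E'
from h import *
c=manip.capture("top");k=kraft(c)
sub=np.argwhere(k[105:145,210:275])+[105,210];q=np.array([st(at(c,x,.058))*1e3 for x in sub])
for y in range(-150,-20,6):
    w=q[(abs(q[:,1]-y)<2)&(q[:,0]<130)];print(y,len(w),np.sort(w[:,0])[::-1][:14].round(0).astype(int).tolist() if len(w) else 0)
E
python3 e.py
```

```text
16.6 tcp [ 0.6141 -0.0796  0.0263] st [  48.7 -211. ] y-axis rel 0.0 tilt [-0. -0.] w 0.0725 [-1.2 -1.6 -0.9]
-150 0 0
-144 0 0
-138 2 [105, 102]
-132 10 [119, 116, 113, 104, 101, 98, 98, 95, 95, 92]
-126 17 [115, 112, 110, 107, 104, 101, 101, 98, 98, 95, 95, 92, 92, 89]
-120 18 [112, 109, 106, 103, 103, 100, 100, 97, 97, 94, 94, 91, 91, 88]
-114 11 [112, 109, 106, 106, 103, 103, 100, 97, 94, 76, 73]
-108 6 [108, 108, 105, 105, 102, 102]
-102 36 [129, 126, 123, 120, 117, 114, 111, 111, 108, 108, 105, 105, 102, 102]
-96 38 [128, 125, 122, 119, 116, 113, 113, 110, 110, 107, 107, 104, 104, 102]
-90 41 [128, 125, 122, 119, 116, 116, 113, 113, 110, 110, 107, 107, 104, 104]
-84 47 [127, 124, 121, 118, 118, 115, 115, 112, 112, 110, 109, 107, 106, 103]
-78 50 [130, 127, 124, 121, 121, 118, 118, 115, 115, 109, 109, 106, 100, 97]
-72 53 [129, 126, 123, 123, 120, 120, 118, 117, 115, 114, 111, 108, 106, 100]
-66 54 [129, 126, 126, 123, 123, 120, 120, 117, 117, 114, 114, 111, 108, 105]
-60 47 [128, 128, 126, 125, 123, 122, 120, 119, 117, 116, 114, 111, 108, 105]
-54 40 [128, 128, 125, 125, 122, 122, 119, 119, 116, 113, 110, 107, 104, 101]
-48 37 [128, 127, 125, 124, 122, 122, 119, 116, 113, 110, 107, 104, 101, 98]
-42 44 [130, 127, 127, 124, 124, 121, 118, 115, 112, 109, 106, 103, 100, 98]
-36 16 [130, 130, 127, 127, 124, 121, 118, 115, 109, 106, 103, 100, 97, 97]
-30 34 [129, 129, 126, 123, 120, 117, 114, 111, 108, 106, 103, 100, 99, 97]
-24 1 [129]
```

Box_cross is now in line with box_far_left's outer face; I'll push it straight in.

Emit:
jog_arm(moves=[0,0,0,0.1,0.8,0,0.15,0,0,0,0.15,1.6,0,0.15,0,0,0,0.2,2.4,0,0.15,0,0,0,0.3,3.2,0,0.15,0,0,0,0.35,3.8,0,0.15])

```text
t: 17.15
tcp_pos: [0.6178, -0.0405, 0.0264]
tcp_rot: [[0.091, 0.996, 0.0], [0.996, -0.091, 0.0], [0.0, 0.0, -1.0]]
wrist_force: [0.3, -3.1, 1.4]
width: 0.0726
grasp_force: 0.9
```

```bash
python3 w.py
```

```text
17.15 tcp [ 0.6178 -0.0405  0.0264] st [  48.8 -171.8] y-axis rel 0.001 tilt [0. 0.] w 0.0726 [ 0.3 -3.1  1.4]
```

Emit:
jog_arm(moves=[0,0,0,0.1,0.8,0,0.15,0,0,0,0.15,1.6,0,0.15,0,0,0,0.2,2.4,0,0.15,0,0,0,0.3,3.2,0,0.15,0,0,0,0.35,3.8,0,0.15])

```text
t: 17.65
tcp_pos: [0.6211, -0.0028, 0.0263]
tcp_rot: [[0.091, 0.996, -0.0], [0.996, -0.091, 0.0], [0.0, -0.0, -1.0]]
wrist_force: [-0.6, -1.9, 1.2]
width: 0.0727
grasp_force: 1.0
```

```bash
python3 w.py
```

```text
17.65 tcp [ 0.6211 -0.0028  0.0263] st [  48.6 -133.9] y-axis rel 0.001 tilt [-0.  0.] w 0.0727 [-0.6 -1.9  1.2]
```

Emit:
jog_arm(moves=[0,0,0,0.03,0.4,0,0.15,0,0,0,0.05,0.8,0,0.15,0,0,0,0.1,1.2,0,0.15,0,0,0,0.1,1.5,0,0.15,0,0,0,0.1,1.7,0,0.15,0,0,0,0.1,1.8,0,0.15])

```text
t: 18.25
tcp_pos: [0.622, 0.0145, 0.0263]
tcp_rot: [[0.092, 0.996, -0.0], [0.996, -0.092, 0.0], [0.0, -0.0, -1.0]]
wrist_force: [0.3, -0.9, 0.2]
width: 0.0723
grasp_force: 0.7
```

Emit:
jog_arm(moves=[0,0,0,0,0.1,0,0.15,0,0,0,0,0.2,0,0.15])

```text
t: 18.45
tcp_pos: [0.6219, 0.0162, 0.0262]
tcp_rot: [[0.092, 0.996, -0.0], [0.996, -0.092, -0.0], [-0.0, -0.0, -1.0]]
wrist_force: [-0.8, -2.2, 0.3]
width: 0.0728
grasp_force: 1.3
```

```bash
python3 w.py; python3 -c "
from h import *
c=manip.capture('top')
for m in manip.masks_of('top','bead_tin_a')[:4]: print(round(m['conf'],2),np.round(m['location'],1))"
```

```text
18.45 tcp [0.6219 0.0162 0.0262] st [  47.7 -114.9] y-axis rel -0.0 tilt [-0. -0.] w 0.0728 [-0.8 -2.2  0.3]
0.89 [153.9 130.9]
0.58 [125.3 185.4]
```

Emit:
jog_arm(moves=[0,0,0,0,0.1,0,0.15,0,0,0,0,0.2,0,0.15])

```text
t: 18.75
tcp_pos: [0.6219, 0.0176, 0.0263]
tcp_rot: [[0.092, 0.996, -0.0], [0.996, -0.092, -0.001], [-0.001, -0.0, -1.0]]
wrist_force: [-1.6, -7.6, 0.2]
width: 0.073
grasp_force: 3.8
```

Emit:
jog_arm(moves=[0,0,0,0,0.1,0,0.15,0,0,0,0,0.2,0,0.15])

```text
t: 18.95
tcp_pos: [0.6215, 0.0177, 0.0263]
tcp_rot: [[0.094, 0.996, -0.0], [0.996, -0.094, -0.003], [-0.003, 0.0, -1.0]]
wrist_force: [-0.5, -8.3, -0.6]
width: 0.0727
grasp_force: 4.5
```

Emit:
jog_arm(moves=[0,0,0,-0.1,-1,0,0.15,0,0,0,-0.3,-3,0,0.15,0,0,0,-0.4,-5,3,0.15,0,0,0,-0.5,-8,7,0.15,0,0,0,-0.6,-12,11,0.15,0,0,0,-0.7,-17,15,0.15,0,0,0,-2,-22,18,0.15,0,0,0,-4,-27,18,0.15])

```text
t: 19.75
tcp_pos: [0.5937, -0.2223, 0.2034]
tcp_rot: [[0.089, 0.996, 0.005], [0.996, -0.089, 0.0], [0.001, 0.005, -1.0]]
wrist_force: [0.6, -0.6, -0.6]
width: 0.0723
grasp_force: 0.0
```

Emit:
jog_arm(moves=[0,0,0,-3,-5,0,0.15,0,0,0,-6,-10,0,0.15,0,0,0,-6,-10,0,0.15])

```text
t: 20.05
tcp_pos: [0.5273, -0.327, 0.2013]
tcp_rot: [[0.099, 0.995, 0.0], [0.995, -0.099, -0.002], [-0.001, 0.0, -1.0]]
wrist_force: [-0.2, 0.5, 0.5]
width: 0.0729
grasp_force: 0.0
```

```bash
python3 w.py; python3 - <<'E'
from h import *
c=manip.capture("top");d=manip.capture("scene")
a=cv2.resize(c["color"][100:185,150:245],None,fx=6,fy=6,interpolation=cv2.INTER_CUBIC)
b=cv2.resize(d["color"][180:275,230:340],(int(110*2.6),int(95*2.6)),interpolation=cv2.INTER_CUBIC)
o=np.zeros((510,800,3),np.uint8);b=b[:,:230];o[:,:570]=a;o[:b.shape[0],570:570+b.shape[1]]=b
w=cv2.resize(c["color"],(228,171));o[300:471,570:798]=w
cv2.imwrite("pics/fin.png",o[...,::-1])
E
```

```text
20.05 tcp [ 0.5273 -0.327   0.2013] st [ -15.  -465.3] y-axis rel -0.008 tilt [ 0.    -0.002] w 0.0729 [-0.2  0.5  0.5]
```

View pics/fin.png

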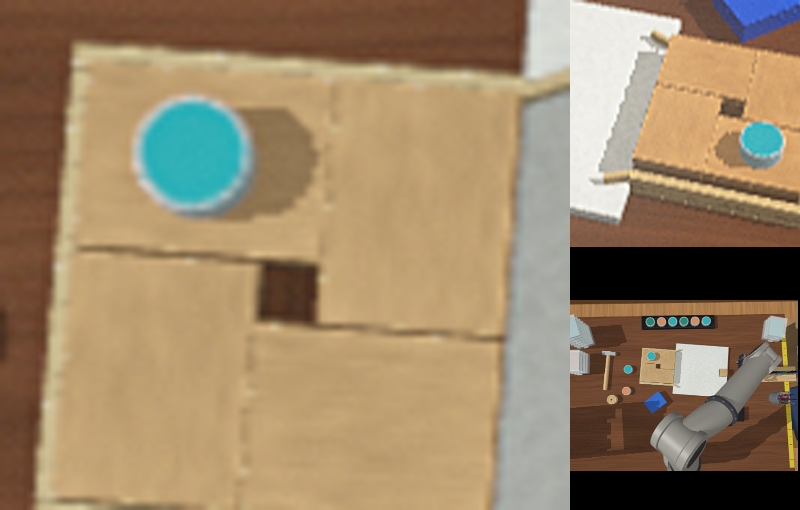

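The pinwheel is closed: box_cross (410,200) meets box_far_left along (325,170) and lies along the far rail. Box_long (370,420) meets box_near_left at (240,420), all square around the centre hole (288,292). The tin is in place and the arm is clear.

```bash
python3 -c "
from station import manip
print(manip.sign_off())"
```

```text
the job is handed in; nothing more can be done
None
```

I slid box_long and then box_cross into place, finishing the pinwheel layer. In the final picture all four boxes sit snug and square, the tin on box_far_left is still on top, and the job is handed in at about 20 s on the robot clock.

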